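# Roll the reagent jar home on its key and swing the keeper over it

### The job

The amber reagent jar stands crooked in its holder because its foot rides on the key in the pocket floor. Leave it standing in the pocket and roll it round with a fingertip pressed lightly on the edge of its lid until the label faces the front of the holder (the reader eye) and the jar drops fully home on the key; never press on it with more than 18 N. Then swing the keeper arm over the lid as far as it goes, let go, and leave the things around it standing where they are.

Things in the scene. Friction and masses are not known exactly. Their poses are not given: they have to be found in the camera images.
- holder: White base plate 160x190x12 mm fixed to the worktop, with a grey round pocket wall (inner diameter 110, top 36 mm above the worktop) open at the front, a black reader eye 30 mm high before that opening and a steel post for the keeper at its left. Origin: on the pocket's axis at worktop height. Its -x points to the front (the reader eye), +y to the left, where the post stands, z up.
- pocket (a point): Centre of the pocket floor, on the pocket's axis, 12 mm above the worktop; axes as the holder's. The floor is slick to the jar's foot (friction about 0.16).
- key (a point): Middle of the top of the brass key that stands 5 mm high on the pocket floor at the front: 12 mm wide (along y), from 33 to 55 mm in front of the pocket's axis. A foot without its notch here rides on the key: the jar leans back about 3.5 degrees, the front of its lid stands about 5 mm too high, and it rocks by some mm under a press beside the lid's middle line.
- jar: Loose amber jar, diameter 104 mm, 0.5 to 0.85 kg, 112 mm high over all; the top 20 mm is a flat white ribbed lid, diameter 98 mm, too wide to grasp. Origin: centre of the underside, on its axis; z up; its own -x points to the label's middle. A fingertip that presses on the lid's edge and moves round the axis turns it either way, but a third or more slips: below about 3 N all, 6 to 10 N serves.
- notch (a point): The one notch, 16 mm wide, in the jar's foot ring (diameter 80 mm, 6 mm high), right below the label's middle, 36 mm from the jar's axis, 3 mm above its underside. It fits over the key with about 2 mm to spare each side; once over it, the jar drops, stands upright on the pocket floor and turns no further.
- label (a point): Middle of the jar's white label (about 95 degrees wide, orange band, bar code), 52 mm from the jar's axis, 46 mm above its underside. An orange seal strip 14 mm wide runs from the label up over the lid's edge and 25 mm inward on the lid's top, so it shows the label's side from above.
- lid_top (a point): Centre of the lid's flat top, on the jar's axis, 112 mm above its underside (124 mm above the worktop when the jar is home).
- keeper (a joint): Angle of the keeper, an aluminium swing arm 16 mm wide, 80 mm long on the post; stiff enough to stay where it is left (about 1 N at its pin). 0: it points to the holder's front, off the jar. Grows counter-clockwise seen from above up to its stop at 1.57, where it points to the holder's -y, its rubber foot 2 mm above the lid of a jar that is home. It strikes the lid of a jar that is not.
- keeper_axis (a point): Point on the keeper's turning axis, 128 mm above the worktop (underside of the arm); in the holder's frame 84 mm to the left (+y) of the pocket's axis.
- keeper_pin (a point): Middle of the red upright finger pin on the arm, 62 mm from the keeper's axis: diameter 12 mm, from 135 mm (the arm's top) to 160 mm above the worktop; this point at 148 mm. It can be pinched from above or pushed.
- bottle_white: Bystander: squat white square bottle 47 x 58 x 111 mm, loose, origin at the centre of its underside.
- tip_box_orange: Bystander: orange pipette tip box 88 x 122 x 65 mm, loose, origin at the centre of its underside.
- tube_blue: Bystander: standing clear tube with a blue cap, 34 mm in diameter, 114 mm high, loose, origin at the centre of its underside.
Mind the look-alikes: they are no part of the job. There is more than one size of the holder; the job needs the larger.

How it is judged (in metres and radians):
On the way, in this order (a step that is already met when the one before it is completed fails the run):
1. the jar is home on its key with the label to the front, the keeper still off the jar (x of label in the frame of holder below -0.045 m and z of jar in the frame of holder below 0.0132 m and angle between jar's own z axis and vertical below 0.015 rad and value of joint keeper below 0.6 rad), for 0.2 s.
2. the keeper is swung over the lid to its stop (value of joint keeper above 1.45 rad), for 0.2 s.
At the end, for the whole second after the job is handed in: The jar stands upright (within 0.015 rad) on the pocket floor (within about 1 mm) over its key, the middle of the label within 8 mm of the holder's front line, at rest, and the keeper is within 0.12 rad of its stop over the lid (x of label in the frame of holder below -0.045 m and y of label in the frame of holder between -0.008 and 0.008 m and z of jar in the frame of holder below 0.0132 m and angle between jar's own z axis and vertical below 0.015 rad and value of joint keeper above 1.45 rad and linear speed of jar below 0.01 m/s); the robot touches nothing.
It fails at once if the jar is pressed with more than 18 N (contact force between the fingers and jar above 18 N).
It fails at once if the jar is lifted out of its pocket (z of jar in the frame of holder above 0.03 m).
It fails at once if the jar is tipped (angle between jar's own z axis and vertical above 0.2 rad).
It fails at once if a thing standing around is moved more than 15 mm (distance of any of bottle_white, tip_box_orange, tube_blue from where it was at the start of the episode above 0.015 m).
It also fails if it takes over 72 s, if anything falls off the work surface, if the arm or the gripper's body presses on something with over 40 N, if the wrist force passes 120 N, or if a joint passes its speed limit or range.

### The arm

A 7-joint arm with a two-finger parallel gripper is mounted at the origin on a cart in front of the work surface, level with it; the furniture and walls round the work are solid. World frame = base frame: x ahead of the robot, y to its left, z up, the work surface at z = 0. Lengths are in mm, angles in rad, forces in N, time in s.
With the tool pointing down it reaches from about 400 to 850 mm from the base axis. Payload 6.9 kg.
Tool frame: the origin (TCP) lies at the very end of the fingers, on their centre line; the grasp point (between the pads) lies 19 mm behind it; z points along the fingers, y is the line along which they close (so a half turn about z gives the same grasp; the last joint's range is limited). The gripper opens to 85 mm and grips with 20 to 120 N. Pads are 22 mm wide; open, the fingers measure 114 mm over their backs; the gripper's body (76 mm by 85 mm) begins 54 mm behind the grasp point. The pads swing forward as they close: fully open they stand 13 mm farther back than shut.
Start: joints at [1.407, 0.507, -0.238, 1.5, 0.126, 1.149, -0.155], TCP at [165.955, -602.553, 231.275] pointing down, gripper open.
Joint ranges: [-3.08, 3.08], [-0.24, 2.05], [-1.43, 1.35], [0, 2.5], [-1.52, 4.66], [0.17, 1.96], [-2.89, 2.89]. Speed limits (rad/s): [2.39, 2.39, 3.14, 3.14, 3.14, 3.14, 3.14].

### API

Orientations are given as a unit quaternion [x, y, z, w].
In Python, from workcell import sensors, capture, close_job gives the robot as it stands.
- The arm moves only by the shell command python3 -m crank 'ROWS' [OPENING] [FORCE]. ROWS is JSON, one flat list of numbers, 6 for each row, row after row: the shift along the tool's x, y, z each as a share of 0.06 m, from -1 to 1, then the turn, a rotation vector about the tool's x, y, z each as a share of 0.15 rad, from -1 to 1. A call has exactly 5 rows; each row shifts and turns the commanded pose from where the row before left it, along the tool's axes as they then stand; what a row does not reach is not made up. A row lasts 1/8 s, in which the tool goes at most 62.5 mm and 10.7 degrees, less where a joint would pass 70% of its speed; a pose out of reach is approached as far as the arm can. A call with a number of a shift or a turn outside -1 to 1 is refused whole. A call with a gripper value outside its range is refused whole. OPENING is the closure, from 0 (fully open) to 1 (shut), set as the call begins (- or left out, the last holds). The fingers move at their own pace and stop on an object; FORCE is the grip in N (left out, the last holds). Time passes only in rows, so rows that do not move let the fingers close, or fill a call up. It gives the time, the measured TCP pose, the force, the opening and the grip force at its end, in the units of the state.
- sensors.state(): the state, without advancing time (a new reading comes with each control period).
- capture(name): name is "scene" or "top" or "wrist"; returns a dict with "image" (384x512x3 uint8, red, green, blue), "depth" (384x512 float32, mm along the optical axis (not along the pixel's ray), 0 where there is no reading), "mtx" (3x3 intrinsics, pixels), "position" and "rotation" of the camera in the world. Camera axes: x right, y down, z forward; pixel columns grow to the right and rows downward; lengths in mm; the calibration is good to about 2 mm. A picture is of the moment at which its call begins.
- close_job(): hands the job in; it is judged then, once.
The state is a dict: "clock": time; "q": joint angles; "qd": joint speeds; "tau": joint torques, N m; "eef_pos": TCP position; "ee_rot": TCP orientation; "ft_force": force on the tool from outside, world axes, zero at the start; "moment": the same for the moment, N m; "opening": opening from 0.0 (shut) to 1.0 (fully open); "grip_force": force on a finger pad.
Only numpy, scipy, OpenCV 4.12 (cv2) and the standard library are available. Lean on these libraries where they do the work, as an engineer would, in place of code of your own. Each camera call takes 0.05 s, during which the arm holds its last target. There are 200 camera calls.

## Working session

There is one attempt and no reset: what is moved stays moved. The work goes in short steps, Python scripts to look and compute and a shell command to move; the robot and the scene stay as the last step left them, time stands still between calls to the robot, and variables do not carry over. Pictures are saved under pics/ and viewed, at most 10 in all, crops included, and the job is handed in when it is done.

```bash
ls; mkdir -p pics
python3 - <<'E'
from workcell import sensors,capture
import cv2,numpy as np,pickle
d={n:capture(n) for n in("scene","top")}
pickle.dump(d,open('cap0.pkl','wb'))
for n in d:
    print(n,d[n]['position'],np.round(d[n]['rotation'],3).tolist(),d[n]['mtx'].tolist())
cv2.imwrite('pics/top0.png',cv2.resize(d['top']['image'][:,:,::-1],(800,600)))
cv2.imwrite('pics/scene0.png',cv2.resize(d['scene']['image'][:,:,::-1],(800,600)))
print(sensors.state())
E
```

```text
pics
scene [ 80.17483887 598.60092797 791.25249874] [-0.35, 0.846, -0.37, 0.156] [[436.27826035038964, 0.0, 257.2961837748231], [0.0, 436.27826035038964, 196.63127925004375], [0.0, 0.0, 1.0]]
top [522.87032007  91.18568981 945.34691472] [0.71, -0.703, 0.042, -0.019] [[364.95680203205825, 0.0, 253.8180902114193], [0.0, 364.95680203205825, 190.963424168016], [0.0, 0.0, 1.0]]
{'clock': 0.1, 'q': array([ 1.40749637,  0.50825034, -0.23756182,  1.50104062,  0.12569304,
        1.14888347, -0.1547976 ]), 'qd': array([-8.15902053e-04, -4.39620356e-04, -2.38533696e-05, -1.51193493e-03,
       -9.01795065e-04,  1.82107514e-03,  5.90573233e-04]), 'tau': array([-4.43850629e-03, -6.21836329e+01, -2.19456196e+00, -2.50205326e+01,
        1.24747708e-02,  7.90714956e-03, -1.48411613e-05]), 'eef_pos': array([ 165.81340154, -602.1376649 ,  230.51709523]), 'ee_rot': array([ 9.90979006e-01,  1.34014831e-01, -1.10086874e-04, -7.88776727e-04]), 'ft_force': array([-0.59654926,  0.47867115, -0.53097726]), 'moment': array([-0.00276703, -0.0271037 ,  0.04718387]), 'grip_force': 0.0, 'opening': 0.9986640036808365}
```

View pics/top0.png

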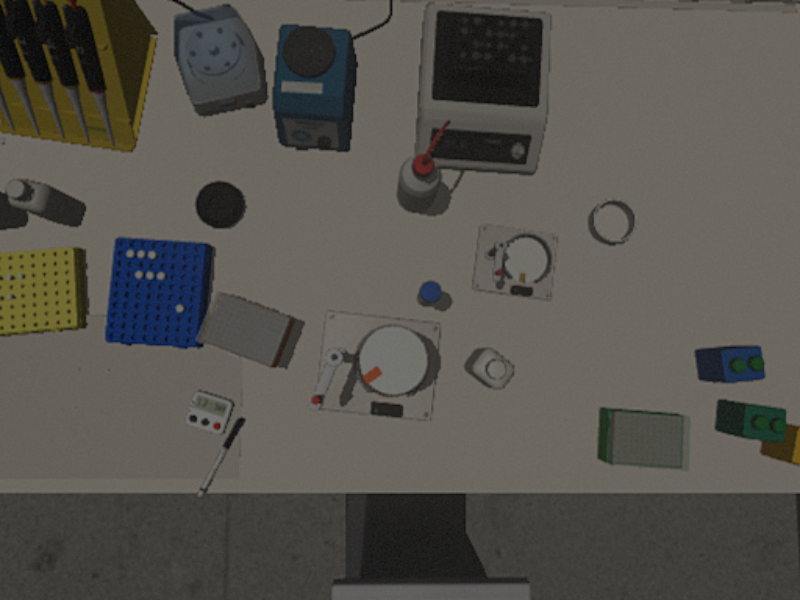

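View pics/scene0.png

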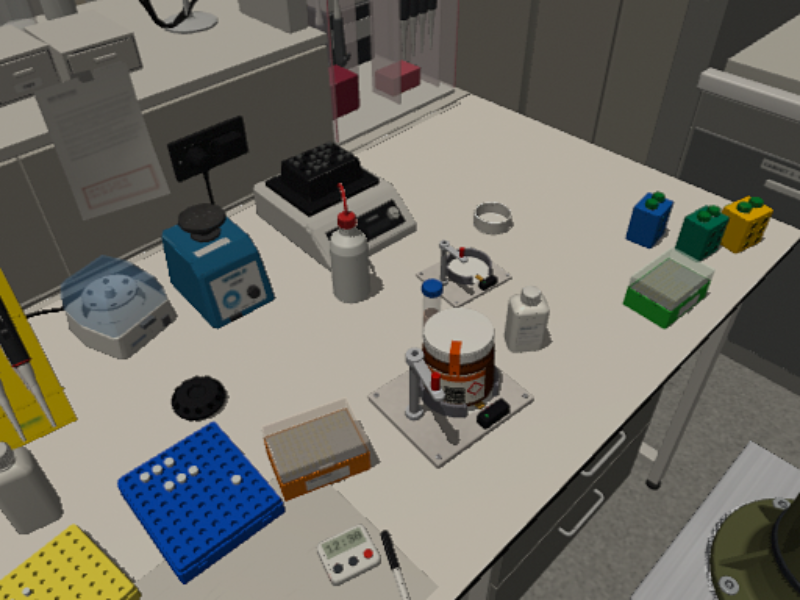

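The job's holder is the large one at about (380,365) in the top view, with the amber jar in it. The small look-alike at (515,262) is empty. In the top view the lid is at (393,360), the seal strip at (372,376), the reader eye at (387,410), the keeper post at (335,357) and the pin at (318,400). Next I measure these and confirm the holder in one crop.

```bash
cat > h.py <<'E'
import cv2,numpy as np
from scipy.spatial.transform import Rotation as R
def Rm(c):
    r=np.array(c['rotation']); return r if r.shape==(3,3) else R.from_quat(r).as_matrix()
def ray(c,uv,z):
    d=Rm(c)@np.linalg.inv(c['mtx'])@np.array([uv[0],uv[1],1.]); p=np.array(c['position'])
    return p+d*(z-p[2])/d[2]
def blobs(m):
    n,l,s,ce=cv2.connectedComponentsWithStats(m.astype(np.uint8)); return [(s[i],ce[i],l==i) for i in range(1,n)]
E
python3 - <<'E'
from h import *
import pickle
d=pickle.load(open('cap0.pkl','rb'));c=d['top'];im=c['image'];hsv=cv2.cvtColor(im,cv2.COLOR_RGB2HSV)
x0,y0,x1,y1=195,190,345,275
roi=np.zeros(im.shape[:2],bool);roi[y0:y1,x0:x1]=1
h,s,v=[hsv[:,:,i].astype(int) for i in range(3)]
print('plate v',v[205,215],v[260,275],'lid',im[225,255],'table',im[280,240],'gap',im[230,222])
for nm,m in (('orange',(h>5)&(h<22)&(s>140)&(v>80)),('red',((h<5)|(h>174))&(s>120)),('dark',(v<35))):
    for st,ce,_ in blobs(m&roi):
        if st[4]>5: print(nm,st,ce.round(1),'z126',ray(c,ce,126)[:2].round(1),'z160',ray(c,ce,160)[:2].round(1),'z30',ray(c,ce,42)[:2].round(1))
dep=c['depth'];print('depth lid',dep[225:240:5,240:270:8],Rm(c)[:,2])
big=cv2.resize(im[y0-25:y1,x0:x1+20][:,:,::-1],None,fx=4.6,fy=4.6,interpolation=cv2.INTER_CUBIC)
cv2.imwrite('pics/crop0.png',np.clip(big*1.6,0,255).astype(np.uint8));print(big.shape)
E
```

```text
plate v 111 113 lid [112 112 108] table [110 105  98] gap [54 50 50]
orange [232 235  12  11  66] [237.6 239.9] z126 [484.5  99.9] z160 [486.1  99.5] z30 [480.5 100.8]
red [200 254   5   5  21] [202.  255.8] z126 [449.1 177.9] z160 [452.1 174.3] z30 [441.5 186.8]
dark [242 258   7   3  10] [244.9 258.5] z126 [443.7  83.1] z160 [446.9  83.5] z30 [435.5  82.3]
dark [252 259   5   8  13] [254.8 262.2] z126 [435.6  61.2] z160 [439.2  62.4] z30 [426.6  58.1]
dark [238 261   3   4   7] [238.6 262.7] z126 [434.4  97.1] z160 [438.   96.8] z30 [425.3  97.7]
dark [245 264   6   2   8] [247.6 264.6] z126 [430.3  77. ] z160 [434.1  77.6] z30 [420.8  75.5]
depth lid [[818.57074 817.0474  814.3934  819.1575 ]
 [812.6114  817.0363  816.1044  816.78925]
 [811.3287  812.1987  812.01385 817.5157 ]] [ 0.08666487 -0.03232484 -0.99571296]
(506, 782, 3)
```

View pics/crop0.png

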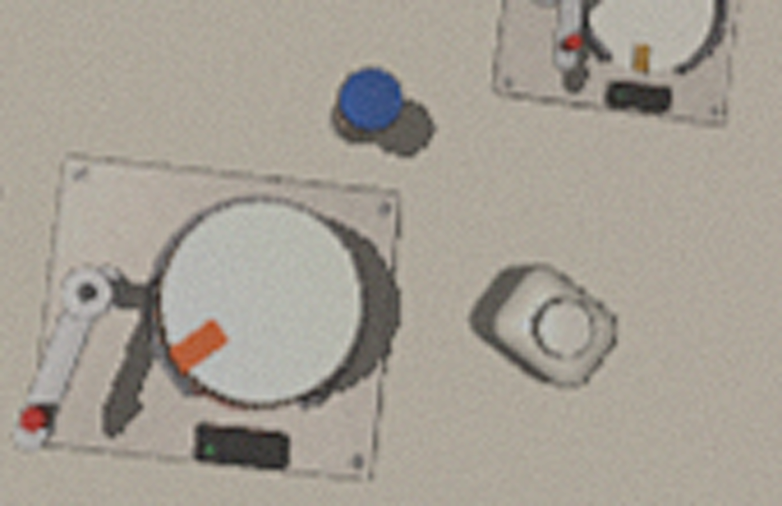

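The crop shows the large holder with its lid centred at crop pixel (261,301). The orange strip is at (198,346), the eye at (242,446), the post at (88,291), the pin at (34,417), and the plate corners at (66,155), (398,192) and (372,478). The small look-alike at the top right is a different holder. The label sits left of the front, so the jar needs a counter-clockwise roll.

Run:
```python
from h import *
import pickle
c=pickle.load(open('cap0.pkl','rb'))['top']
f=lambda p,z:ray(c,(195+p[0]/4.6,165+p[1]/4.6),z)[:2]
A,B,C=f((66,155),12),f((398,192),12),f((372,478),12)
yd=A-B; xd=B-C; print('len',np.linalg.norm(yd),np.linalg.norm(xd))
yaw=(np.arctan2(yd[1],yd[0])-np.pi/2+np.arctan2(xd[1],xd[0]))/2;print('yaw',np.degrees(yaw),np.degrees(np.arctan2(yd[1],yd[0])-np.pi/2),np.degrees(np.arctan2(xd[1],xd[0])))
L=f((261,301),126);S=f((198,346),127);E=f((242,446),30);P=f((88,291),138);pin=f((34,413),160)
r=np.linalg.norm(f((363,301),126)-L)
Rz=np.array([[np.cos(yaw),-np.sin(yaw)],[np.sin(yaw),np.cos(yaw)]])
print('lid',L,'r',r,'post',P,'pin',pin,'platecentre',(A+C)/2)
for n,q in (('lid',L),('strip',S),('eye',E),('post',P),('pin',pin)): print(n,'in holder axes rel lid',(Rz.T@(q-L)).round(1))
s=Rz.T@(S-L);print('label angle from front deg (cw neg)',np.degrees(np.arctan2(-s[1],-s[0])))
k=Rz.T@(pin-P);print('keeper',np.degrees(np.arctan2(-k[1],-k[0])),np.hypot(*k))
O=P-Rz@np.array([0,84]);print('pocket axis from post',O)
```

```text
len 185.82809601670237 157.8671194868994
yaw -5.457452498013326 -5.797448292010039 -5.117456704016613
lid [505.65235047  68.51261532] r 49.639439126854086 post [510.03515826 151.4380607 ] pin [454.28483257 173.61806837] platecentre [495.03590505  88.93176493]
lid in holder axes rel lid [0. 0.]
strip in holder axes rel lid [-24.6  28.1]
eye in holder axes rel lid [-80.   -0.7]
post in holder axes rel lid [-3.5 83. ]
pin in holder axes rel lid [-61.1  99.7]
label angle from front deg (cw neg) -48.76869228612753
keeper -16.23745338964507 60.00042962310442
pocket axis from post [502.04620799  67.81882444]
```

```bash
python3 -m crank '[0.56,-0.45,0,0,0,0, 0.56,-0.45,0,0,0,0, 0.56,-0.45,0,0,0,0, 0.56,-0.45,0,0,0,0, 0.56,-0.45,0,0,0,0]' 1 40
python3 -m crank '[0.56,-0.45,0,0,0,0, 0.56,-0.45,0,0,0,0, 0.56,-0.45,0,0,0,0, 0.56,-0.45,0,0,0,0, 0.56,-0.45,0,0,0,0]'
```

```text
clock: 0.72
eef_pos: [292.7, -426.4, 231.0]
ee_rot: [0.991, 0.134, -0.0, -0.0]
ft_force: [0.9, -0.7, -0.1]
opening: -0.002
grip_force: 0.0
clock: 1.35
eef_pos: [418.7, -251.8, 231.1]
ee_rot: [0.991, 0.134, -0.0, -0.0]
ft_force: [0.5, 0.6, 0.2]
opening: -0.002
grip_force: 0.0
```

```bash
python3 -m crank '[0,0,0,0,0,0.81, 0,0,0,0,0,0.81, 0,0,0,0,0,0.81, 0.057,-0.843,0,0,0,0, 0.057,-0.843,0,0,0,0]'
python3 -m crank '[0.057,-0.843,0.2,0,0,0, 0.057,-0.843,0.2,0,0,0, 0.057,-0.843,0.2,0,0,0, 0.057,-0.843,0.2,0,0,0, 0.057,-0.843,0.2,0,0,0]'
python3 -m crank '[0,0,0.1,0,0,0, 0,0,0.1,0,0,0, 0,0,0,0,0,0, 0,0,0,0,0,0, 0,0,0,0,0,0]'
python3 - <<'E'
from workcell import capture
import cv2
c=capture('scene');cv2.imwrite('pics/s1.png',cv2.resize(c['image'][150:300,200:400][:,:,::-1],(800,600)))
E
```

```text
clock: 1.98
eef_pos: [434.6, -152.0, 231.0]
ee_rot: [0.999, -0.049, -0.0, -0.0]
ft_force: [0.5, 0.3, -0.5]
opening: 0.001
grip_force: 0.0
clock: 2.6
eef_pos: [475.9, 98.6, 170.8]
ee_rot: [0.999, -0.048, -0.0, 0.0]
ft_force: [0.6, 0.2, 0.2]
opening: -0.001
grip_force: 0.0
clock: 3.22
eef_pos: [476.1, 96.4, 159.6]
ee_rot: [0.999, -0.049, 0.0, 0.0]
ft_force: [-0.4, 0.1, 0.7]
opening: -0.001
grip_force: 0.0
```

View pics/s1.png

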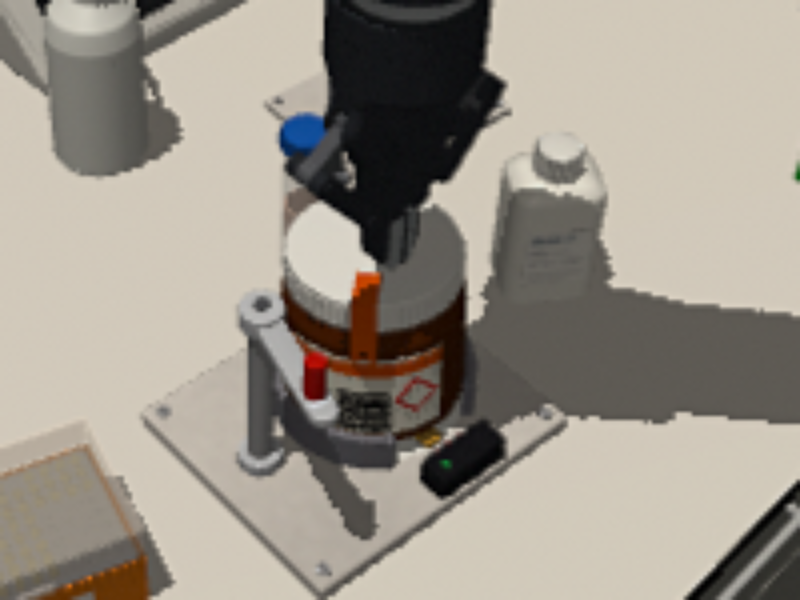

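The fingertip is over the lid's front-left edge, next to the strip at (365,300) in the crop. The keeper with its red pin at (315,375) is clear. Now I go down to feel for the lid.

```bash
python3 -m crank '[0,0,0.2,0,0,0, 0,0,0.2,0,0,0, 0,0,0.02,0,0,0, 0,0,0,0,0,0, 0,0,0,0,0,0]'
python3 -m crank '[0,0,0.017,0,0,0, 0,0,0.017,0,0,0, 0,0,0,0,0,0, 0,0,0,0,0,0, 0,0,0,0,0,0]'
python3 -m crank '[0,0,0.017,0,0,0, 0,0,0.017,0,0,0, 0,0,0,0,0,0, 0,0,0,0,0,0, 0,0,0,0,0,0]'
```

```text
clock: 3.9
eef_pos: [476.1, 97.3, 134.3]
ee_rot: [0.999, -0.048, 0.0, -0.0]
ft_force: [0.0, -1.2, -1.0]
opening: 0.001
grip_force: 0.0
clock: 4.53
eef_pos: [475.9, 97.1, 132.1]
ee_rot: [0.999, -0.048, 0.0, -0.0]
ft_force: [0.3, -0.6, -1.2]
opening: -0.001
grip_force: 0.0
clock: 5.15
eef_pos: [475.9, 97.2, 130.0]
ee_rot: [0.999, -0.048, 0.0, -0.0]
ft_force: [-0.1, -0.3, -0.6]
opening: 0.001
grip_force: 0.0
```

```bash
python3 -m crank '[0,0,0.017,0,0,0, 0,0,0,0,0,0, 0,0,0,0,0,0, 0,0,0,0,0,0, 0,0,0,0,0,0]'
python3 -m crank '[0,0,0.017,0,0,0, 0,0,0,0,0,0, 0,0,0,0,0,0, 0,0,0,0,0,0, 0,0,0,0,0,0]'
```

```text
clock: 5.78
eef_pos: [476.0, 97.3, 129.1]
ee_rot: [0.999, -0.048, 0.0, -0.0]
ft_force: [-1.0, 0.9, 5.0]
opening: -0.005
grip_force: 2.6
clock: 6.4
eef_pos: [476.5, 97.6, 128.6]
ee_rot: [0.999, -0.048, 0.001, -0.0]
ft_force: [-1.2, 1.7, 8.9]
opening: -0.001
grip_force: 4.6
```

Contact at 8.9 N and about 4 N/mm. First stroke counter-clockwise.

```bash
python3 -m crank '[-0.028,0.038,-0.001,0,0,0, -0.025,0.04,-0.001,0,0,0, -0.023,0.042,-0.001,0,0,0, -0.02,0.043,-0.001,0,0,0, -0.018,0.045,-0.001,0,0,0]'
```

```text
clock: 7.02
eef_pos: [470.3, 86.5, 129.9]
ee_rot: [0.999, -0.048, 0.003, -0.001]
ft_force: [1.2, 2.3, 16.2]
opening: 0.0
grip_force: 7.7
```

```bash
python3 -m crank '[0,0,-0.03,0,0,0, 0,0,0,0,0,0, 0,0,0,0,0,0, 0,0,0,0,0,0, 0,0,0,0,0,0]'
```

```text
clock: 7.65
eef_pos: [467.7, 85.3, 129.9]
ee_rot: [0.999, -0.048, -0.0, 0.0]
ft_force: [-0.4, -0.0, -0.1]
opening: -0.001
grip_force: 0.2
```

```bash
cat > ang.py <<'E'
from h import *
from workcell import capture,sensors
def meas(save=None):
    c=capture('scene');im=c['image'];hsv=cv2.cvtColor(im,cv2.COLOR_RGB2HSV)
    m=(hsv[:,:,0]>4)&(hsv[:,:,0]<22)&(hsv[:,:,1]>170)&(hsv[:,:,2]>120)
    vv,uu=np.nonzero(m);d=c['depth'][vv,uu]
    P=(np.linalg.inv(c['mtx'])@np.stack([uu,vv,np.ones_like(uu)])*d).T@Rm(c).T+np.array(c['position'])
    q=P[:,:2]-[503,68.5];r=np.hypot(*q.T)
    k=(P[:,2]>92)&(P[:,2]<135)&(r>42)&(r<58);q=q[k]
    th=np.deg2rad(-5.46);a=np.degrees(np.arctan2(-(-np.sin(th)*q[:,0]+np.cos(th)*q[:,1]),-(np.cos(th)*q[:,0]+np.sin(th)*q[:,1])))
    print('strip px',k.sum(),'angle med',np.median(a).round(1),'spread',np.percentile(a,[5,95]).round(1),'px',np.median(uu[k]),np.median(vv[k]),'F',sensors.state()['ft_force'].round(1),sensors.state()['eef_pos'].round(1))
    if save: cv2.imwrite(save,cv2.resize(im[150:300,200:400][:,:,::-1],(800,600)))
if __name__=='__main__':
    import sys; meas(*sys.argv[1:])
E
python3 ang.py
```

```text
strip px 1 angle med -51.7 spread [-51.7 -51.7] px 291.0 225.0 F [-0.7 -0.   0.1] [467.7  85.3 129.9]
```

```bash
sed -i 's/>170)&(hsv\[:,:,2\]>120/>150)\&(hsv[:,:,2]>70/' ang.py; python3 ang.py
python3 - <<'E'
from h import *
import pickle,ang
c=pickle.load(open('cap0.pkl','rb'))['scene']; ang.capture=lambda n:c; ang.meas()
print(c['image'][215:240:4,288:296:2].tolist())
E
```

```text
strip px 88 angle med -42.8 spread [-50.5 -34.5] px 294.0 232.0 F [ 0.9 -0.7  0. ] [467.7  85.3 129.9]
strip px 91 angle med -52.4 spread [-59.7 -44.5] px 290.0 232.0 F [ 0.9 -0.7  0. ] [467.7  85.3 129.9]
[[[189, 184, 174], [189, 185, 175], [188, 184, 174], [189, 184, 173]], [[186, 176, 169], [170, 53, 0], [169, 56, 0], [170, 63, 1]], [[174, 85, 36], [170, 57, 0], [170, 57, 0], [174, 98, 79]], [[102, 31, 0], [103, 34, 0], [108, 35, 0], [99, 75, 63]], [[103, 32, 0], [102, 35, 0], [102, 33, 0], [97, 72, 60]], [[117, 39, 0], [114, 38, 0], [115, 39, 0], [64, 23, 2]], [[118, 39, 0], [79, 23, 0], [117, 37, 0], [43, 13, 0]]]
```

The jar turned about 10° for a 20° stroke (label at roughly −43°). I continue with a lighter press.

```bash
python3 -m crank '[0,0,0.02,0,0,0, -0.014,0.047,0,0,0,0, -0.011,0.048,0,0,0,0, -0.007,0.048,0,0,0,0, -0.003,0.05,0,0,0,0]'; python3 ang.py
```

```text
clock: 8.38
eef_pos: [465.8, 75.4, 130.0]
ee_rot: [0.999, -0.047, 0.001, -0.001]
ft_force: [-1.6, 3.9, 9.4]
opening: 0.001
grip_force: 4.6
strip px 75 angle med -31.2 spread [-39.4 -24.6] px 298.0 231.0 F [-1.6  2.3  9.7] [465.7  74.9 129.9]
```

```bash
python3 -m crank '[0,0.048,0,0,0,0, 0.004,0.048,0,0,0,0, 0.007,0.048,0,0,0,0, 0.011,0.047,0,0,0,0, 0.014,0.046,0,0,0,0]'; python3 ang.py
```

```text
clock: 9.05
eef_pos: [465.6, 60.1, 129.2]
ee_rot: [0.999, -0.048, 0.0, -0.0]
ft_force: [-0.5, 0.9, 5.1]
opening: 0.0
grip_force: 2.6
strip px 75 angle med -14.9 spread [-23.3  -7.1] px 304.0 230.0 F [-0.7 -0.2  5. ] [465.7  59.6 129.1]
```

```bash
python3 -m crank '[0.017,0.045,0.008,0,0,0, 0.02,0.043,0.004,0,0,0, 0.022,0.043,0.004,0,0,0, 0.027,0.04,0.004,0,0,0, 0.028,0.038,0.004,0,0,0]'; python3 ang.py
```

```text
clock: 9.72
eef_pos: [471.0, 46.3, 127.3]
ee_rot: [0.999, -0.048, -0.0, 0.0]
ft_force: [-0.6, -0.3, 0.2]
opening: 0.004
grip_force: 0.0
strip px 78 angle med -2.5 spread [-9.4  4.3] px 309.5 230.0 F [-0.3  0.2  0.1] [471.2  45.8 127.2]
```

Contact force is gone at an angle of about −2.5°, so the jar has probably dropped. I'll lift the finger and check the lid plane against the first picture.

```bash
python3 -m crank '[0,0,-0.4,0,0,0, 0,0,-0.4,0,0,0, 0,0,-0.4,0,0,0, 0,0,-0.2,0,0,0, 0,0,0,0,0,0]'
cat > tilt.py <<'E'
from h import *
from workcell import capture
import pickle
def tilt(c):
    vv,uu=np.mgrid[0:384,0:512];vv=vv.ravel();uu=uu.ravel();d=c['depth'].ravel()
    P=(np.linalg.inv(c['mtx'])@np.stack([uu,vv,np.ones_like(uu)])*d).T@Rm(c).T+np.array(c['position'])
    k=(np.hypot(P[:,0]-504,P[:,1]-68.5)<42)&(P[:,2]>112)&(P[:,2]<138);P=P[k]
    for _ in range(4):
        A=np.c_[P[:,0]-504,P[:,1]-68.5,np.ones(len(P))];co=np.linalg.lstsq(A,P[:,2],rcond=None)[0];e=P[:,2]-A@co;P=P[abs(e)<2.5*e.std()]
    print(len(P),'slope x,y deg',np.degrees(co[:2]).round(2),'z',co[2].round(1))
d=pickle.load(open('cap0.pkl','rb'));tilt(d['scene']);tilt(d['top'])
for n in('scene','top'): tilt(capture(n))
E
python3 tilt.py; python3 ang.py pics/s2.png
```

```text
clock: 10.4
eef_pos: [471.3, 46.4, 211.6]
ee_rot: [0.999, -0.048, 0.0, 0.0]
ft_force: [-0.6, -1.1, 0.4]
opening: -0.001
grip_force: 0.0
772 slope x,y deg [-4.03  0.61] z 126.1
1103 slope x,y deg [-4.11  0.58] z 126.0
802 slope x,y deg [-0.17  0.05] z 123.4
733 slope x,y deg [-0.39 -0.01] z 123.4
strip px 76 angle med -2.5 spread [-9.2  4.2] px 309.0 229.0 F [-0.3 -0.6  0.9] [470.6  46.3 210.5]
```

View pics/s2.png

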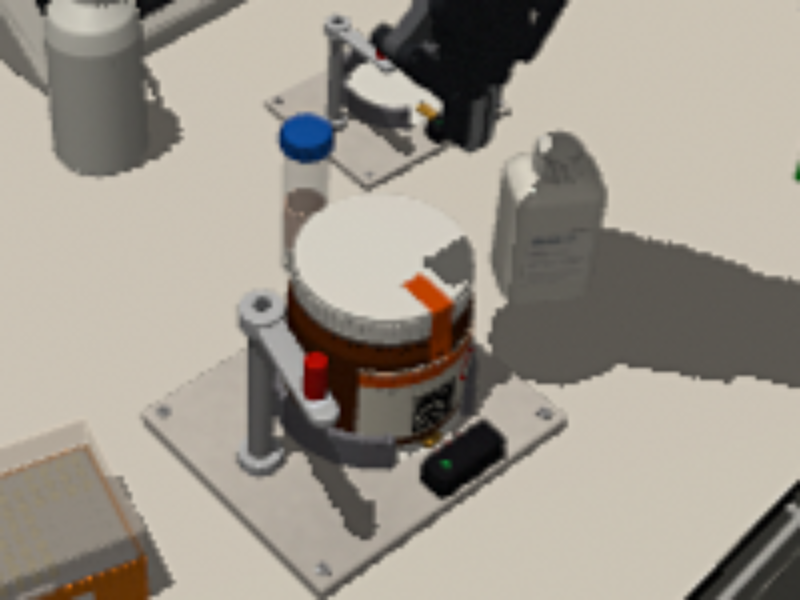

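The jar is home: lid tilt went from 4° to about 0.2°, lid height is 123.4 mm, and the strip at (430,300) in the crop sits above the eye. Next is the keeper. I go round to the left of its pin and compute the arc rows.

```bash
python3 -m crank '[-0.104,-0.522,0,0,0,0, -0.104,-0.522,0,0,0,0, -0.104,-0.522,0,0,0,0, -0.104,-0.522,0,0,0,0, -0.104,-0.522,0,0,0,0]'
python3 -m crank '[0,0,0.3,0,0,0, 0,0,0.3,0,0,0, 0,0,0.3,0,0,0, 0,0,0.25,0,0,0, 0,0,0,0,0,0]'
python3 - <<'E'
from h import *
from workcell import sensors
p=sensors.state()['eef_pos'];print(p,sensors.state()['ft_force'])
y=np.deg2rad(-5.46);Rz=np.array([[np.cos(y),-np.sin(y)],[np.sin(y),np.cos(y)]])
q=Rz.T@(p[:2]-[510,151.4]);print('rel post',q)
w=[q]
for t in np.linspace(-15,90,14):
    t=np.deg2rad(t);pin=62*np.array([-np.cos(t),-np.sin(t)]);w.append(pin-21*np.array([np.sin(t),-np.cos(t)]))
for a in np.diff(w,axis=0)/60: print(a[0].round(3),-a[1].round(3))
E
```

```text
clock: 11.18
eef_pos: [454.4, 206.2, 210.5]
ee_rot: [0.999, -0.048, -0.001, 0.0]
ft_force: [0.4, -0.3, -0.6]
opening: 0.001
grip_force: 0.0
clock: 11.8
eef_pos: [454.2, 205.0, 141.1]
ee_rot: [0.999, -0.048, -0.001, 0.001]
ft_force: [-0.7, -0.6, -0.5]
opening: 0.001
grip_force: 0.0
[454.15775415 204.99301333 141.0877716 ] [-0.70666672 -0.64906219 -0.48182544]
rel post [-60.68830097  48.03641978]
0.104 0.195
-0.076 0.134
-0.057 0.143
-0.036 0.149
-0.015 0.153
0.007 0.154
0.029 0.151
0.049 0.145
0.069 0.137
0.088 0.126
0.105 0.112
0.12 0.097
0.132 0.079
0.142 0.059
```

```bash
python3 -m crank '[0.104,0.195,0,0,0,0, -0.076,0.134,0,0,0,0, -0.057,0.143,0,0,0,0, -0.036,0.149,0,0,0,0, -0.015,0.153,0,0,0,0]'
python3 -m crank '[0.007,0.154,0,0,0,0, 0.029,0.151,0,0,0,0, 0.049,0.145,0,0,0,0, 0.069,0.137,0,0,0,0, 0,0,0,0,0,0]'
python3 - <<'E'
from h import *
from workcell import capture
c=capture('scene');cv2.imwrite('pics/s3.png',cv2.resize(c['image'][150:300,200:400][:,:,::-1],(800,600)))
E
```

```text
clock: 12.42
eef_pos: [445.7, 159.2, 142.7]
ee_rot: [0.999, -0.048, 0.0, -0.0]
ft_force: [1.6, 1.3, 0.3]
opening: 0.005
grip_force: 0.8
clock: 13.05
eef_pos: [452.0, 122.6, 142.3]
ee_rot: [0.999, -0.049, -0.0, 0.0]
ft_force: [-0.4, -0.7, -0.2]
opening: 0.003
grip_force: 0.0
```

View pics/s3.png

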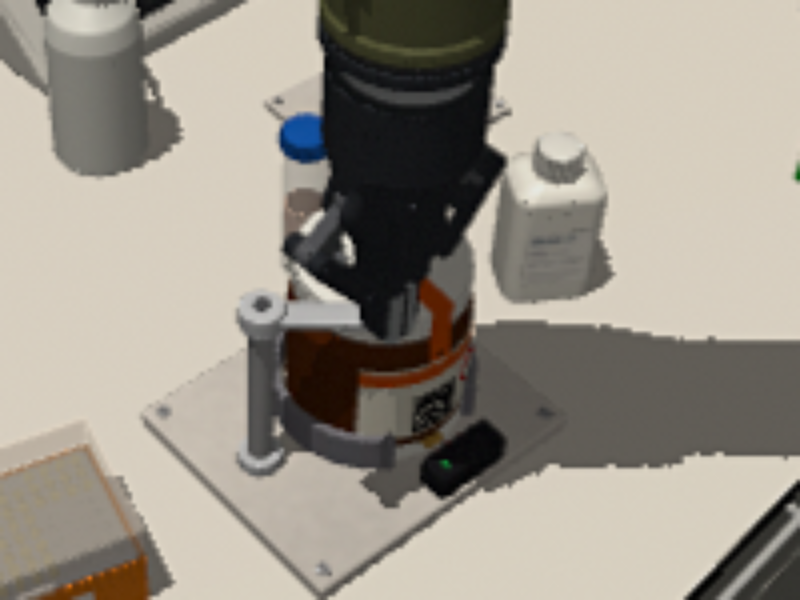

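The keeper arm follows the finger: it now runs right from the post at (262,305) towards the fingertip at (390,320). I continue to the stop.

```bash
python3 -m crank '[0.088,0.126,0,0,0,0, 0.105,0.112,0,0,0,0, 0.12,0.097,0,0,0,0, 0.132,0.079,0,0,0,0, 0.142,0.059,0,0,0,0]'
python3 -m crank '[0.04,0,0,0,0,0, 0.03,0,0,0,0,0, 0,0,0,0,0,0, 0,0,0,0,0,0, 0,0,0,0,0,0]'
```

```text
clock: 13.72
eef_pos: [484.4, 91.6, 142.4]
ee_rot: [0.999, -0.048, -0.0, 0.0]
ft_force: [-1.2, 1.2, -0.5]
opening: -0.003
grip_force: 0.6
clock: 14.35
eef_pos: [488.2, 91.9, 142.6]
ee_rot: [0.999, -0.048, 0.0, -0.0]
ft_force: [0.0, 0.1, 1.4]
opening: 0.001
grip_force: 0.1
```

```bash
python3 -m crank '[0.025,0,0,0,0,0, 0.025,0,0,0,0,0, 0,0,0,0,0,0, 0,0,0,0,0,0, 0,0,0,0,0,0]'
python3 -m crank '[0.025,0,0,0,0,0, 0,0,0,0,0,0, 0,0,0,0,0,0, 0,0,0,0,0,0, 0,0,0,0,0,0]'
```

```text
clock: 14.98
eef_pos: [488.6, 91.7, 142.2]
ee_rot: [0.999, -0.047, -0.002, 0.0]
ft_force: [-7.4, 1.2, 5.4]
opening: -0.004
grip_force: 4.2
clock: 15.6
eef_pos: [488.7, 91.7, 142.1]
ee_rot: [0.999, -0.047, -0.003, 0.001]
ft_force: [-12.8, 1.8, 9.2]
opening: 0.002
grip_force: 6.3
```

The finger is blocked at x = 488.7 with the force rising, so the keeper is on its stop. I back off towards the front, raise the arm and check.

```bash
python3 -m crank '[-0.1,0,0,0,0,0, -0.3,0,0,0,0,0, -0.3,0,-0.2,0,0,0, 0,0,-0.7,0,0,0, 0,0,-0.7,0,0,0]'
python3 -m crank '[0,0.8,-0.3,0,0,0, 0,0.8,-0.3,0,0,0, 0,0.8,0,0,0,0, 0,0.8,0,0,0,0, 0,0,0,0,0,0]'
python3 ang.py
python3 - <<'E'
from h import *
from workcell import capture
a=capture('scene')['image'][150:300,200:350];b=capture('top')['image'][165:275,195:345]
a=cv2.resize(a,(400,400));b=cv2.resize(b,(400,293))
o=np.zeros((400,800,3),np.uint8);o[:,:400]=a;o[:293,400:]=np.clip(b*1.6,0,255)
cv2.imwrite('pics/fin.png',o[:,:,::-1])
E
```

```text
clock: 16.23
eef_pos: [450.9, 95.2, 239.7]
ee_rot: [0.999, -0.048, 0.0, -0.0]
ft_force: [0.9, -0.3, -0.6]
opening: 0.001
grip_force: 0.0
clock: 16.85
eef_pos: [432.1, -100.0, 274.5]
ee_rot: [0.999, -0.051, 0.0, 0.001]
ft_force: [0.6, -0.4, -1.2]
opening: -0.002
grip_force: 0.0
strip px 73 angle med -2.6 spread [-9.4  3.8] px 309.0 229.0 F [-0.3  1.1  0.1] [432.5 -97.5 274.5]
```

View pics/fin.png

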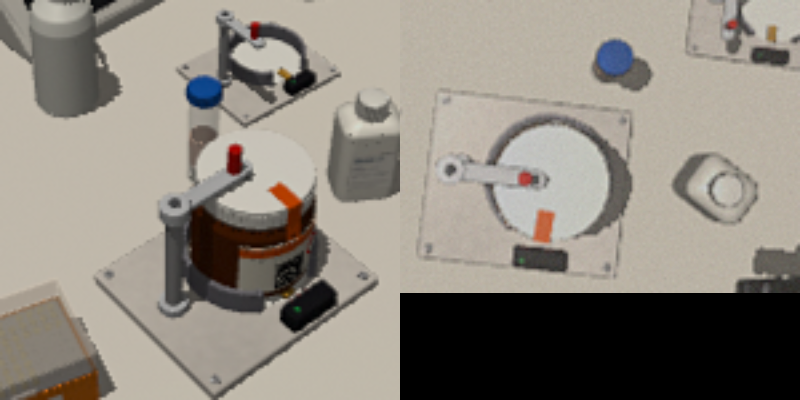

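The keeper lies across the lid, from the post at (452,170) to the pin at (527,180), parallel to the plate edge. The strip at (543,225) faces the eye at (540,258), and the bystanders are where they were. Handing in.

```bash
python3 -c "
from workcell import close_job
print(close_job())"
```

```text
the job is handed in; nothing more can be done
None
```

I rolled the jar home on its key with the label facing the reader eye, swung the keeper to its stop over the lid and handed the job in at about 17 s; the highest press I read was 16.2 N, but force was read only at the end of each move, and the hand-in returned no verdict.

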